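# Weed out the caster that binds

### The arm

A 6-joint arm with a two-finger parallel gripper is mounted at the origin on the work surface. World frame = base frame: x ahead of the robot, y to its left, z up, the work surface at z = 0. Lengths are in mm, angles in rad, forces in N, time in s.
With the tool pointing down it reaches from about 400 to 925 mm from the base axis. Payload 12.5 kg.
Tool frame: the origin (TCP) lies at the very end of the fingers, on their centre line; the grasp point (between the pads) lies 19 mm behind it (hold_point_z is the distance from the TCP to the grasp point, in mm); z points along the fingers, y is the line along which they close (so a half turn about z gives the same grasp; the last joint's range is limited). The gripper opens to 95 mm and grips with 3 to 60 N. Pads are 20 mm wide; open, the fingers measure 119 mm over their backs; the gripper's body (75 mm by 180 mm) begins 59 mm behind the grasp point.
Start: joints at [-1.395, 0.491, 1.559, -0, 1.092, -0.106], TCP at [173.826, -600.359, 214.661] pointing down, gripper open.
Joint ranges: [-3.1, 3.1], [-0.84, 2.19], [0.05, 2.79], [-1.13, 4.28], [0.06, 2.93], [-2.69, 2.69]. Speed limits (rad/s): [2.22, 2.22, 2.79, 3.14, 3.14, 3.14].

### API

Orientations are given as a unit quaternion [x, y, z, w].
In Python, from bench import * gives the robot as it stands. The module is installed in compiled form; this text tells all that it offers.
- The arm moves only by the tool arm_command, never from a script. Its argument "plan" is one flat list of numbers, 7 for each row, row after row: the shift along the tool's x, y, z in cm, then the turn, a rotation vector about the tool's x, y, z in rad, then the opening, from 0 (shut) to 1 (fully open). In form: [tx, ty, tz, rx, ry, rz, gripper, tx, ty, tz, rx, ry, rz, gripper, ...]. A call has exactly 8 rows; each row is the pose to reach, as a shift and turn from the pose commanded when the call began, along the tool's axes at that moment; what a row does not reach only later rows make up. A row lasts 1/8 s, in which the tool goes at most 62.5 mm and 10.7 degrees, less where a joint would pass 70% of its speed; a pose out of reach is approached as far as the arm can. A call with a gripper value outside its range is refused whole. The fingers move at their own pace and stop on an object; "force" is the grip in N (left out, the last holds). Time passes only in rows, so rows that repeat a pose let the fingers close, or fill a call up. It gives the time, the measured TCP pose, the force, the opening and the grip force at its end, in the units of the state.
- observe(): the state, without advancing time (a new reading comes with each control period).
- snapshot(name): name is "scene" or "side" or "wrist"; returns the picture (480x640x3 uint8, red, green, blue); there is no depth.
- camera_info(name): a dict with "intrinsics" (3x3 intrinsics, pixels), "dist" ([k1, k2, p1, p2, k3] as OpenCV has them; the pictures are not rectified), "rvec" (rotation vector, rad) and "tvec" (3), from world to camera coordinates, as OpenCV has them; the wrist camera has in their place "tool_from_camera" (4x4, takes a point from camera to tool coordinates, whose origin is the TCP and whose axes are the flange's). Camera axes: x right, y down, z forward; pixel columns grow to the right and rows downward; lengths in mm; the calibration is good to about 2 mm. A picture is of the moment at which its call begins: read the wrist's pose just before it. camera_info takes no time and is no camera call.
- sign_off(): hands the job in; it is judged then, once.
Trained networks look in the newest picture that a camera, given by its name, has taken for a name from the list of things; names that differ only in an ending like _2 or _b are one class to them, and where a whole thing is asked for, a point or a joint stands for the part that bears it (a point fixed in the world has none). Each returns a list of dicts, best first, with "p" (0 to 1); they miss things now and then, are a little off and sometimes report something else, mostly with a low value. They report only what shows in the picture. A call takes as long as a camera call.
- find_in(camera, label): "position" ([row, column] in pixels, amid what is visible of it).
The state is a dict: "time": time; "q": joint angles; "qd": joint speeds; "effort": joint torques, N m; "tool_pos": TCP position; "tcp_rot": TCP orientation; "wrist_force": force on the tool from outside, world axes, zero at the start; "torque": the same for the moment, N m; "gripper_width": finger opening in mm; "grasp_force": force on a finger pad.
Only numpy, scipy, OpenCV 4.12 (cv2) and the standard library are available. Lean on these libraries where they do the work, as an engineer would, in place of code of your own. Each camera call takes 0.05 s, during which the arm holds its last target. There are 200 camera calls.

### The job

The spare casters for the instrument rack stand in the open case: try each wheel where it stands by pushing it round on its axle (some 30 degrees or more), and take the caster whose wheel binds to the scrap bin, standing it gently upright on the bin's floor (put it down on the bench and take it by the fork, for it does not go into the bin gripped by the tread). Leave the good casters standing in their case, slide the cover fully shut over them, and do not disturb the joystick box, tin or spanner.

Things in the scene. Friction and masses are not known exactly. Their poses are not given: they have to be found in the camera images.
- caster_a: Plain steel caster, standing wheel up on its plate in a stall. Origin: centre of the plate's underside; x rolling direction, y axle, z up. Plate 76 (x) x 46 (y) x 5 mm; two fork cheeks 34 (x) x 4 mm, z = 5 to 55 mm, 38 mm over their outsides; axle at z = 43 mm, wheel top about 76 mm; 0.35 to 0.65 kg. Starts with x along the case's x within 2 deg and within 10 mm of the stall's middle.
- roll_a (a joint): Angle (rad) of caster_a's wheel, starts within 0.1 of 0. Hub radius 24 mm, 26 mm wide, 6 rubber tread blocks every 60 deg, 11 mm wide, out to radius 33 mm; at 0 one block points to -x, one to +x, level with the axle. Pushing the -x block down turns it negative. A good wheel turns under 0.5 N at the tread and stays about where it is left; one that binds does not turn even under 40 N.
- caster_b: Caster that looks just like caster_a, same size and frame, in another stall; any caster may stand in any stall.
- roll_b (a joint): Angle (rad) of caster_b's wheel; same wheel, zero and sense as roll_a.
- caster_c: Caster that looks just like caster_a, same size and frame, in another stall; any caster may stand in any stall.
- roll_c (a joint): Angle (rad) of caster_c's wheel; same wheel, zero and sense as roll_a.
- caster_d: Caster that looks just like caster_a, same size and frame, in another stall; any caster may stand in any stall.
- roll_d (a joint): Angle (rad) of caster_d's wheel; same wheel, zero and sense as roll_a.
- case: Fixed grey spares case, left or right on the bench, turned up to 9 deg. Origin: on the bench under the middle of its row of stalls; x away from the robot, y along the row. Outside x = -82 to 262, y = -115 to 115 mm; front and end walls 6 mm thick, 86 mm high; behind the stalls (from x = 76 mm) a solid deck 84 mm high. The cover slides over stalls or deck.
- stalls (a point): Middle of the stalls' floor (case x = y = 0, z = 5 mm), axes as the case. Four stalls with middles at y = -84, -28, 28, 84 mm, each open from x = -76 to 76 mm, 50 mm wide, floor at z = 5 mm, dividers 6 mm thick and 80 mm high. Fingers have room only before and behind a wheel (in x); beside a fork there are 6 mm.
- cover (a joint): Sliding cover of the case, aluminium plate 164 x 226 x 5 mm, top at z = 91.5 mm. Metres: 0 = shut over all stalls (end stop); grows as it slides to the case's +x over the deck, to 0.18 at most; starts at 0.16 to 0.18. About 2 N of friction, stays where it is left. Pull its handle to the case's -x to shut it.
- cover_handle (a point): Middle of the cover's black handle: upright bar 12 mm thick along the case's x, 80 mm along y, from z = 91.5 to 117.5 mm, this point at 108.5 mm. At case y = 0, x = -37 mm when shut; moves with the cover.
- bin: Fixed plain steel scrap bin, open on top, on the other side of the bench from the case. Origin: centre of its underside. Outside 96 (x) x 90 (y) x 80 mm high, walls and floor 4 mm: mouth 88 mm in x, 82 in y. A caster stands in it with its x along the bin's x, either way round; fingers on the fork cheeks fit in with it, fingers on the tread fore and aft do not.
- joystick: Bystander: white control box 80 x 60 x 34 mm with a black stick up to 56 mm; origin at the centre of its underside, x along the 80 mm. Stands between case and bin.
- tin: Bystander: upright round tin, diameter 60 mm, 135 mm high, origin at the centre of its underside; beyond the bin.
- spanner: Bystander: steel spanner 160 mm long, up to 40 mm wide and 15 mm high, lying flat along its x, origin near its middle; on the robot's side of the bin.

How it is judged (in metres and radians):
On the way:
1. every wheel that runs free (all but the one that binds) has been turned on its axle, to more than 0.3 rad from its zero ((((value of joint roll_b above 0.3 rad or value of joint roll_b below -0.3 rad) and (value of joint roll_c above 0.3 rad or value of joint roll_c below -0.3 rad) and (value of joint roll_d above 0.3 rad or value of joint roll_d below -0.3 rad)) or ((value of joint roll_a above 0.3 rad or value of joint roll_a below -0.3 rad) and (value of joint roll_c above 0.3 rad or value of joint roll_c below -0.3 rad) and (value of joint roll_d above 0.3 rad or value of joint roll_d below -0.3 rad)) or ((value of joint roll_a above 0.3 rad or value of joint roll_a below -0.3 rad) and (value of joint roll_b above 0.3 rad or value of joint roll_b below -0.3 rad) and (value of joint roll_d above 0.3 rad or value of joint roll_d below -0.3 rad)) or ((value of joint roll_a above 0.3 rad or value of joint roll_a below -0.3 rad) and (value of joint roll_b above 0.3 rad or value of joint roll_b below -0.3 rad) and (value of joint roll_c above 0.3 rad or value of joint roll_c below -0.3 rad)))), for 0.1 s.
At the end, for the whole second after the job is handed in: Cover shut within 6 mm; the three casters that run free, turned to over 0.3 rad from zero, stand on the stalls' floor; the one that binds stands on the scrap bin's floor, within 30 mm of its middle in each direction; all upright within 0.15 rad and at rest (value of joint cover below 0.006 m and (((value of joint roll_b above 0.3 rad or value of joint roll_b below -0.3 rad) and (value of joint roll_c above 0.3 rad or value of joint roll_c below -0.3 rad) and (value of joint roll_d above 0.3 rad or value of joint roll_d below -0.3 rad)) or ((value of joint roll_a above 0.3 rad or value of joint roll_a below -0.3 rad) and (value of joint roll_c above 0.3 rad or value of joint roll_c below -0.3 rad) and (value of joint roll_d above 0.3 rad or value of joint roll_d below -0.3 rad)) or ((value of joint roll_a above 0.3 rad or value of joint roll_a below -0.3 rad) and (value of joint roll_b above 0.3 rad or value of joint roll_b below -0.3 rad) and (value of joint roll_d above 0.3 rad or value of joint roll_d below -0.3 rad)) or ((value of joint roll_a above 0.3 rad or value of joint roll_a below -0.3 rad) and (value of joint roll_b above 0.3 rad or value of joint roll_b below -0.3 rad) and (value of joint roll_c above 0.3 rad or value of joint roll_c below -0.3 rad))) and (((value of joint roll_a above 0.3 rad or value of joint roll_a below -0.3 rad) and x of caster_a in the frame of case between -0.06 and 0.06 m and y of caster_a in the frame of case between -0.115 and 0.115 m and z of caster_a in the frame of case below 0.02 m) or (not (value of joint roll_a above 0.3 rad or value of joint roll_a below -0.3 rad) and x of caster_a in the frame of bin between -0.03 and 0.03 m and y of caster_a in the frame of bin between -0.03 and 0.03 m and z of caster_a in the frame of bin below 0.012 m)) and angle between each of caster_a, caster_b, caster_c, caster_d's own z axis and vertical below 0.15 rad and linear speed of each of caster_a, caster_b, caster_c, caster_d below 0.02 m/s and (((value of joint roll_b above 0.3 rad or value of joint roll_b below -0.3 rad) and x of caster_b in the frame of case between -0.06 and 0.06 m and y of caster_b in the frame of case between -0.115 and 0.115 m and z of caster_b in the frame of case below 0.02 m) or (not (value of joint roll_b above 0.3 rad or value of joint roll_b below -0.3 rad) and x of caster_b in the frame of bin between -0.03 and 0.03 m and y of caster_b in the frame of bin between -0.03 and 0.03 m and z of caster_b in the frame of bin below 0.012 m)) and (((value of joint roll_c above 0.3 rad or value of joint roll_c below -0.3 rad) and x of caster_c in the frame of case between -0.06 and 0.06 m and y of caster_c in the frame of case between -0.115 and 0.115 m and z of caster_c in the frame of case below 0.02 m) or (not (value of joint roll_c above 0.3 rad or value of joint roll_c below -0.3 rad) and x of caster_c in the frame of bin between -0.03 and 0.03 m and y of caster_c in the frame of bin between -0.03 and 0.03 m and z of caster_c in the frame of bin below 0.012 m)) and (((value of joint roll_d above 0.3 rad or value of joint roll_d below -0.3 rad) and x of caster_d in the frame of case between -0.06 and 0.06 m and y of caster_d in the frame of case between -0.115 and 0.115 m and z of caster_d in the frame of case below 0.02 m) or (not (value of joint roll_d above 0.3 rad or value of joint roll_d below -0.3 rad) and x of caster_d in the frame of bin between -0.03 and 0.03 m and y of caster_d in the frame of bin between -0.03 and 0.03 m and z of caster_d in the frame of bin below 0.012 m))); the robot touches nothing.
It fails at once if a caster whose wheel has turned freely is lifted out of the case (by more than 45 mm) ((height (world z) of caster_a above 0.05 m and (value of joint roll_a above 0.3 rad or value of joint roll_a below -0.3 rad)) or (height (world z) of caster_b above 0.05 m and (value of joint roll_b above 0.3 rad or value of joint roll_b below -0.3 rad)) or (height (world z) of caster_c above 0.05 m and (value of joint roll_c above 0.3 rad or value of joint roll_c below -0.3 rad)) or (height (world z) of caster_d above 0.05 m and (value of joint roll_d above 0.3 rad or value of joint roll_d below -0.3 rad))).
It fails at once if a caster is dropped into the bin (falling faster than 0.75 m/s, a drop of some 28 mm) ((linear speed of caster_a above 0.75 m/s and horizontal distance between caster_a and bin below 0.05 m and height (world z) of caster_a below 0.09 m) or (linear speed of caster_b above 0.75 m/s and horizontal distance between caster_b and bin below 0.05 m and height (world z) of caster_b below 0.09 m) or (linear speed of caster_c above 0.75 m/s and horizontal distance between caster_c and bin below 0.05 m and height (world z) of caster_c below 0.09 m) or (linear speed of caster_d above 0.75 m/s and horizontal distance between caster_d and bin below 0.05 m and height (world z) of caster_d below 0.09 m)).
It fails at once if the joystick box, tin or spanner is moved by more than 20 mm, or the box or tin tipped (distance of any of joystick, tin, spanner from where it was at the start of the episode above 0.02 m or angle between any of tin, joystick's own z axis and vertical above 0.3 rad).
It also fails if it takes over 67 s, if anything falls off the work surface, if the arm or the gripper's body presses on something with over 40 N, if the wrist force passes 120 N, or if a joint passes its speed limit or range.

## Working session

There is one attempt and no reset: what is moved stays moved. The work goes in short steps, Python scripts to look and compute and a tool call to move; the robot and the scene stay as the last step left them, time stands still between calls to the robot, and variables do not carry over. Pictures are saved under pics/ and viewed, at most 10 in all, crops included, and the job is handed in when it is done.

Besides the shell and the picture viewer there is one more tool, called after "Request:" by a JSON object that holds its "op" and its "data". arm_command: Moves the arm, as the interface text tells. Its arguments: {"type":"object","properties":{"plan":{"type":"array","items":{"type":"number"}},"force":{"type":"number"}},"required":["plan"]}

```bash
mkdir -p pics; cat > h.py <<'E'
from bench import *
import numpy as np, cv2
from scipy.spatial.transform import Rotation as R
def cam(n):
    c=camera_info(n);K=np.array(c["intrinsics"],float);d=np.array(c["dist"],float)
    if n=="wrist":
        s=observe();T=np.eye(4);T[:3,:3]=R.from_quat(s["tcp_rot"]).as_matrix();T[:3,3]=s["tool_pos"]
        M=np.linalg.inv(T@np.array(c["tool_from_camera"]))
    else:
        M=np.eye(4);M[:3,:3]=cv2.Rodrigues(np.array(c["rvec"],float))[0];M[:3,3]=np.ravel(c["tvec"])
    return K,d,M
def topix(C,P):
    K,d,M=C;return cv2.projectPoints(np.array(P,float).reshape(-1,1,3),cv2.Rodrigues(M[:3,:3])[0],M[:3,3],K,d)[0].reshape(-1,2)
def toz(C,uv,z):
    K,d,M=C;r=cv2.undistortPoints(np.array(uv,float).reshape(-1,1,2),K,d).reshape(-1,2)
    r=np.c_[r,np.ones(len(r))]@M[:3,:3];o=-M[:3,:3].T@M[:3,3]
    return o+r*((z-o[2])/r[:,2])[:,None]
def shot(n,name):
    C=cam(n);im=snapshot(n);cv2.imwrite(f"pics/{name}.png",im[:,:,::-1]);return C,im
E
python3 - <<'E'
from h import *
for n in ["scene","side","wrist"]:
    C,im=shot(n,n+"0");print(n,(-C[2][:3,:3].T@C[2][:3,3]).round())
    if n=="wrist": print(np.array(camera_info("wrist")["tool_from_camera"]).round(2), C[0])
    for l,z in [("cover_handle",108),("caster_a",60),("bin",80),("joystick",30),("tin",70),("spanner",8),("case",80)]:
        for r in find_in(n,l)[:5]:
            p=r["position"]; print(l,round(r["p"],2),np.round(p),toz(C,[p[1],p[0]],z).round())
print(observe())
E
```

```text
scene [1045. -124.  770.]
cover_handle 0.88 [292. 498.] [[701. 225. 108.]]
caster_a 0.92 [229. 410.] [[518. 163.  60.]]
caster_a 0.81 [230. 438.] [[533. 208.  60.]]
caster_a 0.77 [218. 500.] [[538. 323.  60.]]
caster_a 0.71 [218. 468.] [[521. 271.  60.]]
caster_a 0.56 [286. 480.] [[658. 227.  60.]]
bin 0.93 [261. 184.] [[ 493. -220.   80.]]
bin 0.6 [217. 468.] [[534. 260.  80.]]
bin 0.55 [219. 467.] [[537. 256.  80.]]
joystick 0.58 [287. 494.] [[650. 264.  30.]]
joystick 0.57 [329. 344.] [[657.   2.  30.]]
tin 0.68 [215. 502.] [[539. 325.  70.]]
tin 0.61 [312. 215.] [[ 596. -186.   70.]]
spanner 0.75 [253. 146.] [[ 398. -296.    8.]]
spanner 0.27 [286. 479.] [[630. 252.   8.]]
case 0.95 [288. 478.] [[672. 214.  80.]]
case 0.71 [230. 406.] [[531. 148.  80.]]
case 0.51 [292. 496.] [[686. 236.  80.]]
side [144. 489. 861.]
cover_handle 0.69 [298. 174.] [[658. 253. 108.]]
caster_a 0.86 [328. 280.] [[497. 160.  60.]]
caster_a 0.62 [392. 205.] [[511. 327.  60.]]
caster_a 0.56 [372. 237.] [[496. 268.  60.]]
bin 0.66 [295. 173.] [[685. 241.  80.]]
joystick 0.98 [251. 274.] [[645.  20.  30.]]

[... 461 characters left out ...]
      ]]
{'time': 1.2, 'q': array([-1.39462173e+00,  4.90894544e-01,  1.55890950e+00,  9.78928909e-06,
        1.09169317e+00, -1.05597003e-01]), 'qd': array([-0.00159539,  0.00081193, -0.00168464,  0.00133264,  0.00021963,
        0.00038509]), 'effort': array([-1.41623714e-04, -6.12476993e+01, -2.58432466e+01,  6.93855411e-02,
        4.47081844e-02, -3.20762842e-05]), 'tool_pos': array([ 173.81463588, -600.35977457,  214.66105885]), 'tcp_rot': array([9.90092316e-01, 1.40417958e-01, 6.02457885e-06, 4.75368534e-05]), 'wrist_force': array([ 0.06520274,  0.24474096, -0.42383001]), 'torque': array([ 0.04517274, -0.04183819, -0.02797175]), 'grasp_force': 0.0, 'gripper_width': 95.29262581417248}
```

View pics/scene0.png

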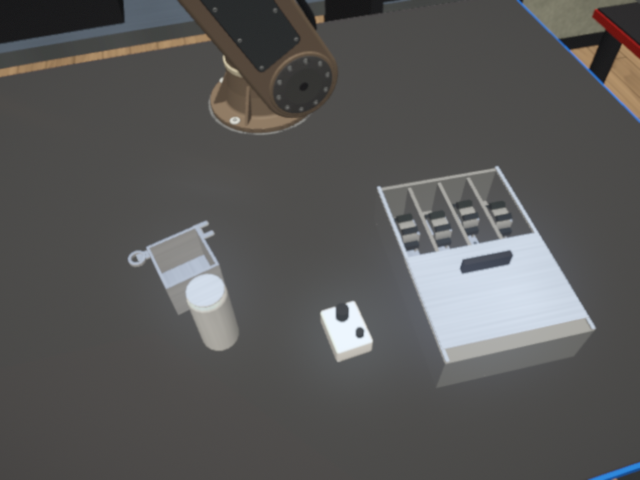

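View pics/side0.png

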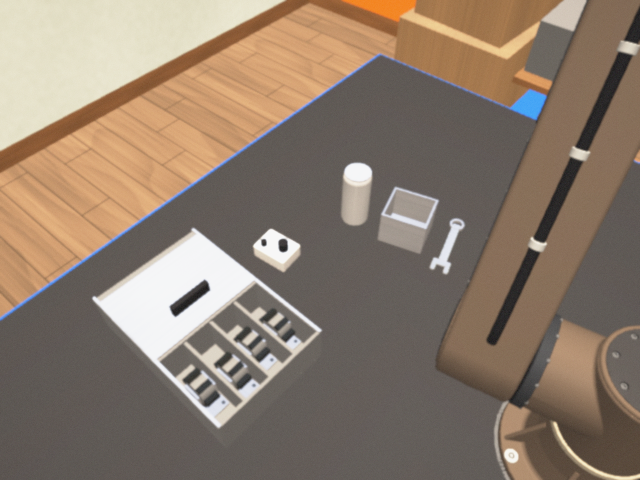

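Both views show the case at the left with its four casters, the handle at scene (486,262) and side (190,297), and the bin at scene (184,262). The spanner, tin and joystick are clear of the case. Next I fit the case, bin and bystander poses from corner pixels in both views.

```bash
cat > fit.py <<'E'
from h import *
from scipy.optimize import least_squares
S,D=cam("scene"),cam("side")
def tf(p,L): c,s=np.cos(p[2]),np.sin(p[2]);L=np.array(L,float);return np.c_[p[0]+c*L[:,0]-s*L[:,1],p[1]+s*L[:,0]+c*L[:,1],L[:,2]]
def fit(L,us,ud,p0,sym=False):
    us,ud=np.array(us,float),np.array(ud,float)
    f=lambda p:np.r_[topix(S,tf(p,L))-us,topix(D,tf(p,L))-ud].ravel()
    r=least_squares(f,p0,loss="soft_l1",x_scale=[10,10,.1]);print(r.x.round(3),r.fun.round(1));return r.x
Lc=[[-82,-115,86],[-82,115,86],[262,-115,86],[262,115,86]]
pc=fit(Lc,[[380,187],[499,170],[442,355],[591,325]],[[319,330],[220,427],[194,232],[96,299]],[600,230,0])
Lb=[[-48,-45,80],[-48,45,80],[48,45,80],[48,-45,80]]
pb=fit(Lb,[[148,248],[207,229],[219,264],[165,290]],[[437,203],[426,238],[384,224],[398,189]],[480,-220,0])
for n,C in(("scene",S),("side",D)):
    im=cv2.imread(f"pics/{n}0.png");im=cv2.resize(im,None,fx=3,fy=3,interpolation=cv2.INTER_CUBIC)
    for p,L in((pc,Lc),(pb,Lb),(pb,[[a[0]*44/48,a[1]*41/45,4] for a in Lb])):
        for u in topix(C,tf(p,L)): cv2.drawMarker(im,tuple(int(v*3+1) for v in u),(0,0,255),0,14,1)
    b=(410,500,800,1000) if n=="scene" else (540,540,1340,790)
    c=(1110,480,1780,1100) if n=="scene" else(270,650,1000,1290)
    A=im[b[1]:b[3],b[0]:b[2]];B=im[c[1]:c[3],c[0]:c[2]]
    A=cv2.resize(A,None,fx=.8,fy=.8) if n=="scene" else cv2.resize(A[:,480:],None,fx=1,fy=1)
    h=max(A.shape[0],B.shape[0]);o=np.zeros((h,A.shape[1]+B.shape[1],3),np.uint8);o[:A.shape[0],:A.shape[1]]=A;o[:B.shape[0],A.shape[1]:]=B
    k=min(800/o.shape[1],600/h,1);cv2.imwrite(f"pics/ov_{n}.png",cv2.resize(o,None,fx=k,fy=k));print(o.shape,k)
E
python3 fit.py
```

```text
[ 5.14790e+02  2.39323e+02 -5.20000e-02] [-4.6 -0.7 -3.3 -4.1  0.3  4.8  0.7  1.8  3.2  1.1 -0.9  1.7  0.9 -3.1
 -2.4 -0. ]
[ 4.77350e+02 -2.19822e+02  2.14000e-01] [  0.4  -5.   -7.6  -5.6   0.1  -0.5   0.4  -4.5   1.3  -1.3  -2.4  -8.2
  -4.3 -10.3  -2.   -2. ]
(620, 982, 3) 0.814663951120163
(640, 1050, 3) 0.7619047619047619
```

View pics/ov_scene.png

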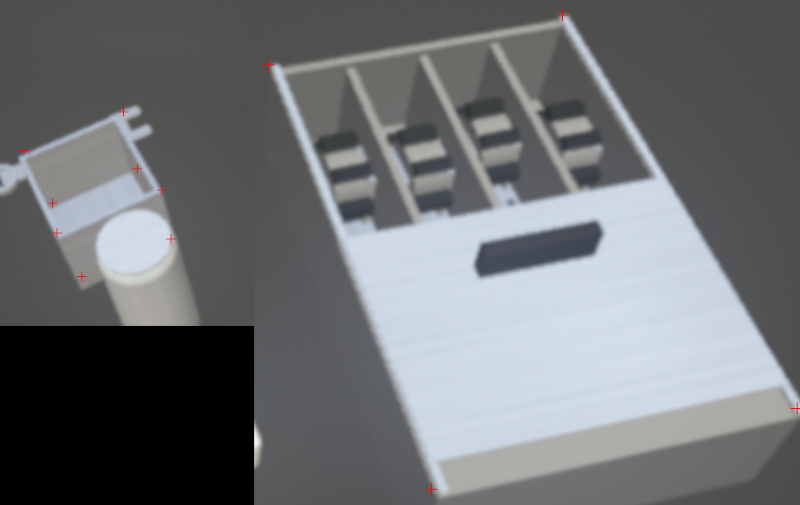

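View pics/ov_side.png

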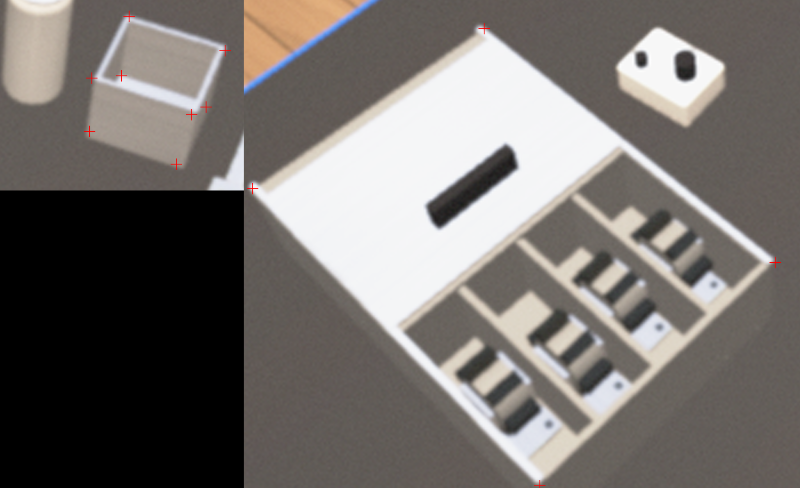

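The overlay shows the case fit is within a few px. The bin corners in the side view were ordered or read wrongly, so I refit with corrected pixels. I also fit the handle, casters and bystanders.

```bash
python3 - <<'E'
import re
s=open('fit.py').read()
s=s.replace("[[380,187],[499,170],[442,355],[591,325]],[[319,330],[220,427],[194,232],[96,299]]","[[378.5,188.6],[497.6,169],[446,362],[592,328.6]],[[321.5,331.3],[219.6,429.3],[195,229],[93.6,298.5]]")
s=s.replace("[[148,248],[207,229],[219,264],[165,290]],[[437,203],[426,238],[384,224],[398,189]]","[[147.9,247],[199.6,226],[218.5,263.8],[165.8,286.9]],[[438,201.4],[426.6,229],[380.7,213.7],[396,186.6]]")
s=s[:s.index("for n,C")]+'''
def loc(P,p=pc): P=np.array(P);c,s=np.cos(p[2]),np.sin(p[2]);d=P[:,:2]-p[:2];return np.c_[c*d[:,0]+s*d[:,1],-s*d[:,0]+c*d[:,1]]
f=lambda h:np.r_[topix(S,tf(pc,[[h[0]-6,-40,117.5],[h[0]-6,40,117.5]]))-HS,topix(D,tf(pc,[[h[0]-6,-40,117.5],[h[0]-6,40,117.5]]))-HD].ravel()
'''
open('fit.py','w').write(s)
E
cat >> fit.py <<'E'
if __name__=="__main__":
    for n,C,uv in(("scene",S,[486,262]),("side",D,[190,297])): print(n,loc(toz(C,uv,108)))
    for y in(-84,-28,28,84): print(y,tf(pc,[[0,y,5]]).round())
    print("joy",toz(S,[346,332],34),toz(D,[277,245],34),"tin",toz(S,[207,286],135),toz(D,[357,170],135))
    print("span",toz(S,[[137,258],[208,229]],8),toz(D,[[457,224],[440,268]],8))
E
python3 fit.py
```

```text
[ 5.17055e+02  2.40372e+02 -5.50000e-02] [-2.1 -1.7 -0.6 -2.3 -2.9 -1.1  0.9 -0.4 -0.6 -0.3 -2.3 -1.  -0.9 -0.5
 -1.  -0.1]
[ 4.78646e+02 -2.20971e+02  2.33000e-01] [-0.5 -2.7 -1.4 -2.   0.4 -0.1 -0.4 -0.4 -0.2 -0.7 -2.6  0.  -1.  -0.2
 -0.7 -0.1]
scene [[129.83273759  -1.26772487]]
side [[122.13177355   0.53598792]]
-84 [[512. 156.   5.]]
-28 [[516. 212.   5.]]
28 [[519. 268.   5.]]
84 [[522. 324.   5.]]
joy [[665.15827716   3.21709967  34.        ]] [[648.118541    6.1906982  34.       ]] tin [[ 591.92857719 -185.04732677  135.        ]] [[ 596.99217963 -191.23469555  135.        ]]
span [[ 406.23295127 -312.09434292    8.        ]
 [ 374.13481889 -178.59417493    8.        ]] [[ 398.87481631 -310.9231958     8.        ]
 [ 363.48767092 -179.89142155    8.        ]]
```

```bash
cat > w.py <<'E'
from h import *
import fit_vals as V
def row(s,p,yaw=None):
    """world target (mm), tool-x yaw -> tx,ty,tz cm, rz"""
    Rm=R.from_quat(s["tcp_rot"]);d=Rm.inv().apply(np.array(p,float)-s["tool_pos"])/10
    x=Rm.apply([1,0,0]);y0=np.arctan2(x[1],x[0]);rz=0 if yaw is None else -((yaw-y0+np.pi)%(2*np.pi)-np.pi)
    return np.r_[d,rz].round(3)
def case(x,y,z): c,s=np.cos(V.pc[2]),np.sin(V.pc[2]);return [V.pc[0]+c*x-s*y,V.pc[1]+s*x+c*y,z]
def binp(x,y,z): c,s=np.cos(V.pb[2]),np.sin(V.pb[2]);return [V.pb[0]+c*x-s*y,V.pb[1]+s*x+c*y,z]
E
cat > fit_vals.py <<'E'
pc=[517.1,240.4,-.055]
pb=[478.6,-221.0,.233]
E
python3 - <<'E'
from w import *
s=observe();yc=np.pi/2+V.pc[2];print(s["time"])
print(row(s,[450,-180,240],yc)); print(row(s,case(-10,0,260),yc))
E
```

```text
1.2
[ 38.218 -32.699  -2.537  -1.234]
[ 55.409 -71.545  -4.541  -1.234]
```

Request:
{"op": "arm_command", "data": {"plan": [38.2, -32.7, -2.5, 0, 0, -0.9, 0.57, 38.2, -32.7, -2.5, 0, 0, -0.9, 0.57, 38.2, -32.7, -2.5, 0, 0, -0.9, 0.57, 38.2, -32.7, -2.5, 0, 0, -0.9, 0.57, 38.2, -32.7, -2.5, 0, 0, -1.234, 0.57, 38.2, -32.7, -2.5, 0, 0, -1.234, 0.57, 55.4, -71.5, -4.5, 0, 0, -1.234, 0.57, 55.4, -71.5, -4.5, 0, 0, -1.234, 0.57]}}

```text
time: 2.2
tool_pos: [409.1, -164.1, 239.5]
tcp_rot: [0.726, 0.688, 0.0, 0.0]
wrist_force: [0.4, 0.2, 0.3]
gripper_width: 54.2
grasp_force: 0.0
```

```bash
python3 - <<'E'
from w import *
s=observe();yc=np.pi/2+V.pc[2];print(s["time"],s["tool_pos"],s["gripper_width"])
print(row(s,case(-10,0,260),yc))
E
```

```text
2.2 [ 409.1193689  -164.05095542  239.54127768] 54.21948081605378
[ 4.0965e+01  7.6210e+00 -2.0540e+00  2.0000e-03]
```

Request:
{"op": "arm_command", "data": {"plan": [41, 7.6, -2, 0, 0, 0, 0.57, 41, 7.6, -2, 0, 0, 0, 0.57, 41, 7.6, -2, 0, 0, 0, 0.57, 41, 7.6, -2, 0, 0, 0, 0.57, 41, 7.6, -2, 0, 0, 0, 0.57, 41, 7.6, -2, 0, 0, 0, 0.57, 41, 7.6, -2, 0, 0, 0, 0.57, 41, 7.6, -2, 0, 0, 0, 0.57]}}

```text
time: 3.2
tool_pos: [507.3, 241.6, 258.9]
tcp_rot: [0.725, 0.689, 0.0, -0.0]
wrist_force: [-0.6, -1.2, -0.4]
gripper_width: 54.1
grasp_force: 0.0
```

```bash
python3 - <<'E'
from w import *
s=observe();C,im=shot("wrist","w1");print(s["time"],s["tool_pos"])
o=im[:,:,::-1].copy()
for P in [[x,y,80] for x in(-76,76) for y in(-115,-56,0,56,115)]+[[0,y,81] for y in(-84,-28,28,84)]+[[-82,115,86],[-82,-115,86]]:
    u=topix(C,[case(*P)])[0];cv2.drawMarker(o,tuple(int(v) for v in u),(0,0,255),0,8,1)
cv2.imwrite("pics/w1m.png",cv2.resize(o,(800,600),interpolation=cv2.INTER_CUBIC))
E
```

```text
3.2 [507.25876184 241.61016288 258.92774579]
```

View pics/w1m.png

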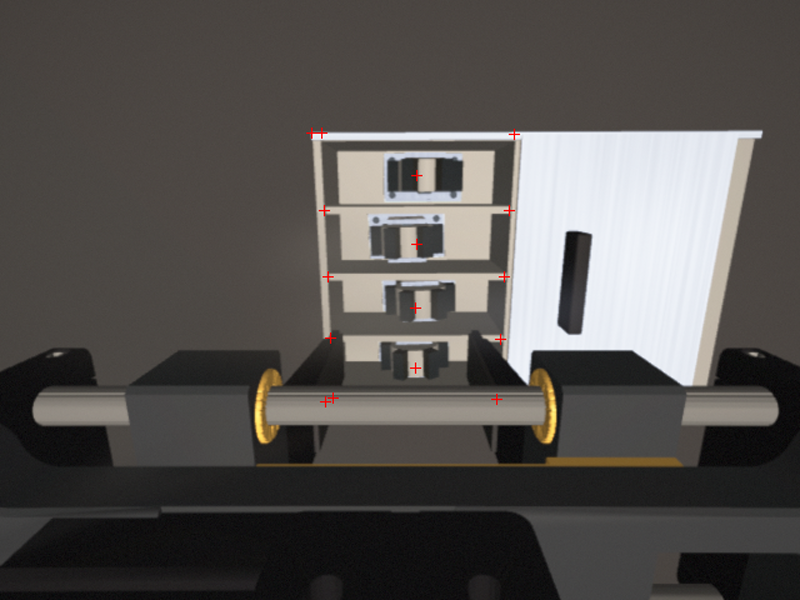

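The wrist view shows the case fit lands on the stall edges within about 2 px. All four casters are visible, with plate edges at columns 384–462, 368–445, 381–456 and 380–447 (800 px scale).

```bash
python3 - <<'E'
from w import *
C=cam("wrist");c,s=np.cos(V.pc[2]),np.sin(V.pc[2])
L=lambda P:np.c_[(P[:,0]-V.pc[0])*c+(P[:,1]-V.pc[1])*s,-(P[:,0]-V.pc[0])*s+(P[:,1]-V.pc[1])*c].round(1)
for n,u in dict(s84=[[384,152],[462,152],[384,202],[462,202]],s28=[[368,215],[445,213]],m28=[[381,282],[456,281]],m84=[[380,343],[447,341]]).items():
    l=L(toz(C,np.array(u)/1.25,10));print(n,l.tolist(),l[:,0].mean())
st=observe();yc=np.pi/2+V.pc[2]
print(row(st,case(0,0,258.9),yc))
E
```

```text
s84 [[-30.5, 106.1], [44.2, 106.3], [-31.0, 59.5], [45.9, 59.6]] 7.15
s28 [[-47.0, 46.9], [29.4, 49.0]] -8.8
m28 [[-34.9, -21.1], [42.6, -19.9]] 3.8500000000000014
m84 [[-36.8, -88.2], [35.1, -85.7]] -0.8499999999999979
[ 0.085  1.015 -0.005  0.002]
```

Request:
{"op": "arm_command", "data": {"plan": [8.5, 1.7, 14.9, 0, 0, 0, 0.57, 8.5, 1.7, 14.9, 0, 0, 0, 0.57, 8.5, 1.7, 14.9, 0, 0, 0, 0.57, 8.5, 1.7, 18.9, 0, 0, 0, 0.57, 8.5, 1.7, 18.9, 0, 0, 0, 0.57, 8.5, 2.9, 18.9, 0, 0, 0, 0.57, 8.5, 4.1, 18.9, 0, 0, 0, 0.57, 8.5, 4.1, 18.9, 0, 0, 0, 0.57]}}

```text
time: 4.25
tool_pos: [554.6, 321.6, 71.5]
tcp_rot: [0.727, 0.687, 0.001, 0.001]
wrist_force: [-0.2, 0.6, -0.1]
gripper_width: 53.9
grasp_force: 0.0
```

```bash
python3 - <<'E'
from w import *
st=observe();yc=np.pi/2+V.pc[2];print(st["wrist_force"],st["torque"])
print(row(st,case(7,84,69),yc),row(st,case(-8.5,28,69),yc))
E
```

```text
[-0.20097086  0.62270158 -0.12253677] [-0.00888167 -0.09553423 -0.00895622]
[ 8.000e-02 -2.597e+00  2.470e-01 -1.000e-03] [-5.522e+00 -4.142e+00  2.360e-01 -1.000e-03]
```

Request:
{"op": "arm_command", "data": {"plan": [0, 0, -3.2, 0, 0, 0, 0.57, -5.5, -4.1, -3.2, 0, 0, 0, 0.57, -5.5, -4.1, -3.2, 0, 0, 0, 0.57, -5.5, -4.1, 0.2, 0, 0, 0, 0.57, -5.5, -4.1, 0.2, 0, 0, 0, 0.57, -5.5, -2.9, 0.2, 0, 0, 0, 0.57, -5.5, -1.7, 0.2, 0, 0, 0, 0.57, -5.5, -1.7, 0.2, 0, 0, 0, 0.57]}}

```text
time: 5.25
tool_pos: [535.7, 268.6, 71.9]
tcp_rot: [0.726, 0.687, 0.003, 0.001]
wrist_force: [-1.6, -1.7, 24.5]
gripper_width: 54.1
grasp_force: 12.4
```

```bash
python3 - <<'E'
from w import *
st=observe();yc=np.pi/2+V.pc[2];print(st["wrist_force"],st["torque"])
print(row(st,case(-8.5,28,69),yc),row(st,case(4.5,-28,69),yc))
E
```

```text
[-1.61469316 -1.74719006 24.53098505] [-0.20547502  0.99026017  0.02225939]
[-0.119 -2.556  0.275 -0.   ] [-5.719 -1.254  0.269 -0.   ]
```

Request:
{"op": "arm_command", "data": {"plan": [0, -0.8, -0.3, 0, 0, 0, 0.57, -0.1, -0.8, -3.2, 0, 0, 0, 0.57, -5.7, -1.2, -3.2, 0, 0, 0, 0.57, -5.7, -1.2, -3.2, 0, 0, 0, 0.57, -5.7, -1.2, 0.1, 0, 0, 0, 0.57, -5.7, -0.2, 0.1, 0, 0, 0, 0.57, -5.7, 1.2, 0.1, 0, 0, 0, 0.57, -5.7, 1.2, 0.1, 0, 0, 0, 0.57]}}

```text
time: 6.25
tool_pos: [542.9, 210.8, 69.6]
tcp_rot: [0.726, 0.687, 0.0, -0.0]
wrist_force: [-6.3, -0.7, 15.7]
gripper_width: 54.0
grasp_force: 7.9
```

```bash
python3 - <<'E'
from w import *
st=observe();yc=np.pi/2+V.pc[2];print(st["wrist_force"],st["torque"])
print(row(st,case(4.5,-28,69),yc),row(st,case(0,-84,69),yc))
E
```

```text
[-6.31960493 -0.66910567 15.72715133] [-0.11696517  1.54876631  0.08980659]
[ 0.012 -2.286  0.058  0.   ] [-5.588 -2.737  0.057  0.   ]
```

Request:
{"op": "arm_command", "data": {"plan": [0, -0.8, -0.3, 0, 0, 0, 0.57, 0, -0.8, -3.2, 0, 0, 0, 0.57, 2.8, -3.3, -18, 0, 0, 0, 0.57, 2.8, -3.3, -18, 0, 0, 0, 0.57, 2.8, -3.3, -18, 0, 0, 0, 0.57, 2.8, -3.3, -18, 0, 0, 0, 0.57, 2.8, -3.3, -18, 0, 0, 0, 0.57, 2.8, -3.3, -18, 0, 0, 0, 0.57]}}

```text
time: 7.25
tool_pos: [510.2, 239.8, 246.1]
tcp_rot: [0.726, 0.687, -0.001, -0.0]
wrist_force: [0.1, -0.4, -0.1]
gripper_width: 54.1
grasp_force: 0.0
```

```bash
python3 - <<'E'
from w import *
s=observe();C,im=shot("wrist","w2");print(s["time"],s["tool_pos"],s["wrist_force"])
o=im[:,:,::-1].copy()
o=cv2.resize(o,None,fx=4,fy=4,interpolation=cv2.INTER_CUBIC)
for P in [[x,y,80] for x in(-76,76) for y in(-115,-56,0,56,115)]+[[x,y,10] for y in(-84,-28,28,84) for x in(-38,38)]:
    u=topix(C,[case(*P)])[0];cv2.drawMarker(o,tuple(int(v*4) for v in u),(0,0,255),0,12,1)
u=topix(C,[case(0,0,40)])[0]*4;x0=int(u[0]-400);y0=int(max(u[1]-450,0));print(x0,y0)
cv2.imwrite("pics/w2m.png",cv2.resize(o[y0:y0+800,x0:x0+800],(600,600)))
sc,im2=shot("side","side1")
o=im2[:,:,::-1];o=cv2.resize(o[220:440,150:330],None,fx=2.7,fy=2.7,interpolation=cv2.INTER_CUBIC);cv2.imwrite("pics/side1c.png",o)
E
```

```text
7.25 [510.15014179 239.81791572 246.13734005] [ 0.09378426 -0.37553585 -0.05365842]
920 411
```

View pics/w2m.png

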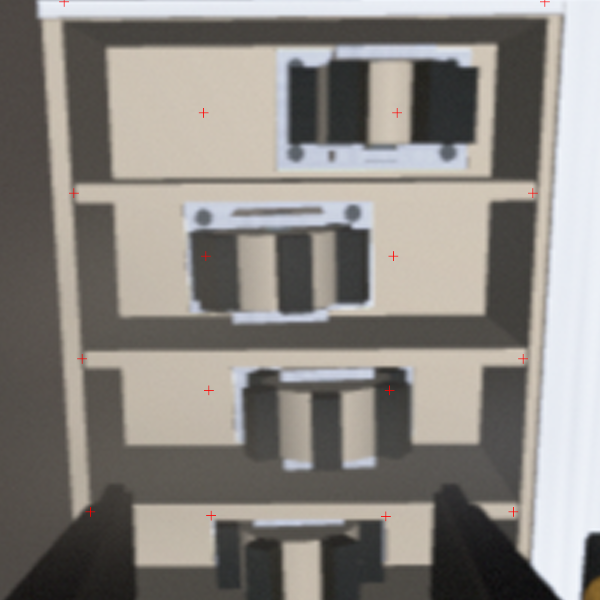

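The wrist view shows stall y=+84 has slid about 22 mm to +x with its wheel unturned, so that one binds. The wheels at y=+28 and y=-28 have turned about 30–38° (a block near the top). Next I test the last one at y=-84.

```bash
python3 - <<'E'
from w import *
st=observe();yc=np.pi/2+V.pc[2]
print(row(st,case(0,-84,71),yc))
C=cam("wrist")
def case_of(u,z): 
    P=toz(C,[u],z)[0];c,s=np.cos(V.pc[2]),np.sin(V.pc[2]);d=P[:2]-V.pc[:2];return [c*d[0]+s*d[1],-s*d[0]+c*d[1]]
f=lambda u,v:((920+u*800/600)/4,(411+v*800/600)/4)
for n,u in dict(a1=(277,52),a2=(277,170),a3=(469,167),a4=(469,52)).items(): print(n,np.round(case_of(f(*u),10),1))
E
```

```text
[-8.292  0.713 17.537 -0.   ]
a1 [ -9.  106.6]
a2 [-9.  62.2]
a3 [67.3 63.3]
a4 [ 65.2 106.5]
```

Request:
{"op": "arm_command", "data": {"plan": [-8.3, 0.7, 14, 0, 0, 0, 0.57, -8.3, 0.7, 14, 0, 0, 0, 0.57, -8.3, 0.7, 14, 0, 0, 0, 0.57, -8.3, 0.7, 17.5, 0, 0, 0, 0.57, -8.3, 0.7, 17.5, 0, 0, 0, 0.57, -8.3, 1.9, 17.5, 0, 0, 0, 0.57, -8.3, 2.9, 17.5, 0, 0, 0, 0.57, -8.3, 2.9, 17.5, 0, 0, 0, 0.57]}}

```text
time: 8.35
tool_pos: [536.0, 155.8, 73.2]
tcp_rot: [0.726, 0.687, 0.001, 0.001]
wrist_force: [-0.2, 0.8, 0.2]
gripper_width: 54.5
grasp_force: 0.0
```

```bash
python3 - <<'E'
from w import *
st=observe();yc=np.pi/2+V.pc[2];print(st["wrist_force"])
print(row(st,case(0,-84,71),yc),row(st,case(28.6,84.5,70),yc),row(st,case(-4,84.5,70),yc))
E
```

```text
[-0.21182989  0.78350395  0.18796597]
[-0.053 -2.349  0.213 -0.   ] [16.797  0.51   0.325 -0.   ] [16.797 -2.75   0.318 -0.   ]
```

Request:
{"op": "arm_command", "data": {"plan": [0, 0, -3.2, 0, 0, 0, 0.57, 16.8, 0.5, -3.2, 0, 0, 0, 0.57, 16.8, 0.5, -3.2, 0, 0, 0, 0.57, 16.8, 0.5, -3.2, 0, 0, 0, 0.57, 16.8, 0.5, 0.3, 0, 0, 0, 0.57, 16.8, -0.6, 0.3, 0, 0, 0, 0.57, 16.8, -1.7, 0.3, 0, 0, 0, 0.57, 16.8, -2.7, 0.3, 0, 0, 0, 0.57]}}

```text
time: 9.35
tool_pos: [516.9, 324.8, 70.9]
tcp_rot: [0.726, 0.687, 0.001, 0.0]
wrist_force: [2.5, 0.1, 1.7]
gripper_width: 54.2
grasp_force: 1.4
```

Request:
{"op": "arm_command", "data": {"plan": [0, 0.2, -3.2, 0, 0, 0, 0.57, -8.4, 0.4, -18, 0, 0, 0, 1, -8.4, 0.4, -18, 0, 0, 0, 1, -8.4, 0.4, -18, 0, 0, 0, 1, -8.4, 0.4, -18, 0, 0, 0, 1, -8.4, 0.4, -18, 0, 0, 0, 1, -8.4, 0.4, -18, 0, 0, 0, 1, -8.4, 0.4, -18, 0, 0, 0, 1]}}

```text
time: 10.35
tool_pos: [515.9, 241.1, 248.3]
tcp_rot: [0.726, 0.688, -0.001, -0.0]
wrist_force: [0.5, 0.2, -0.2]
gripper_width: 95.0
grasp_force: 0.0
```

```bash
python3 - <<'E'
from w import *
s=observe();C,im=shot("wrist","w3");print(s["time"],s["tool_pos"],s["wrist_force"])
o=cv2.resize(im[:,:,::-1],None,fx=4,fy=4,interpolation=cv2.INTER_CUBIC)
for P in [[x,y,80] for x in(-76,76) for y in(-115,-56,0,56,115)]+[[x,y,10] for y in(-84,-28,28,84) for x in(-38,38)]:
    u=topix(C,[case(*P)])[0];cv2.drawMarker(o,tuple(int(v*4) for v in u),(0,0,255),0,12,1)
u=topix(C,[case(0,0,40)])[0]*4;x0=int(u[0]-400);y0=int(max(u[1]-450,0));print(x0,y0)
cv2.imwrite("pics/w3m.png",cv2.resize(o[y0:y0+800,x0:x0+800],(600,600)))
E
```

```text
10.35 [515.92242715 241.10681103 248.28160043] [ 0.46736281  0.19732864 -0.1575403 ]
900 415
```

View pics/w3m.png

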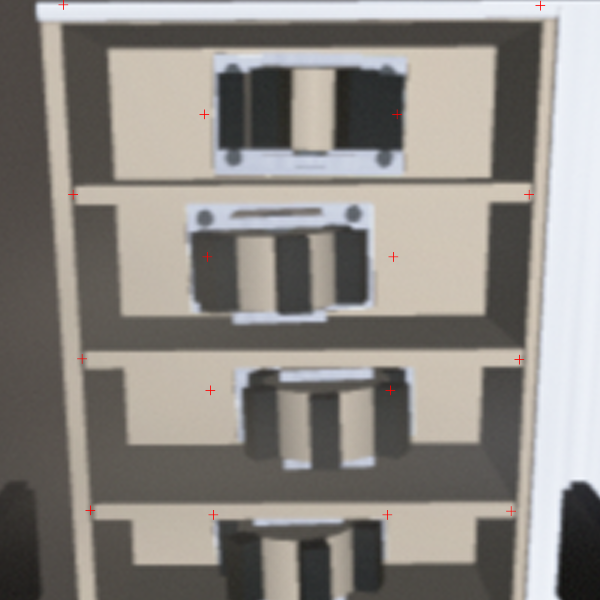

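Stall y=-84 has turned too. The binder at y=+84 now sits near x=+4 (plate columns 214–407), leaving room for the fingers fore and aft.

```bash
python3 - <<'E'
from w import *
st=observe();yc=np.pi/2+V.pc[2]
print(row(st,case(3.7,84.5,31),yc))
C=cam("wrist")
def case_of(u,z): 
    P=toz(C,[u],z)[0];c,s=np.cos(V.pc[2]),np.sin(V.pc[2]);d=P[:2]-V.pc[:2];return [c*d[0]+s*d[1],-s*d[0]+c*d[1]]
f=lambda u,v:((900+u*800/600)/4,(415+v*800/600)/4)
for u in [(213,54),(407,60),(216,175),(402,175)]: print(np.round(case_of(f(*u),10),1))
E
```

```text
[ 8.401  0.513 21.739  0.   ]
[-34.  106.5]
[ 41.5 104.3]
[-33.8  60.6]
[40.8 60.7]
```

Request:
{"op": "arm_command", "data": {"plan": [8.3, 0.5, 14, 0, 0, 0, 1, 8.3, 0.5, 14, 0, 0, 0, 1, 8.3, 0.5, 14, 0, 0, 0, 1, 8.3, 0.5, 18, 0, 0, 0, 1, 8.3, 0.5, 21.7, 0, 0, 0, 1, 8.3, 0.5, 21.7, 0, 0, 0, 1, 8.3, 0.5, 21.7, 0, 0, 0, 0.5, 8.3, 0.5, 21.7, 0, 0, 0, 0.5], "force": 35}}

```text
time: 11.4
tool_pos: [526.5, 323.7, 33.9]
tcp_rot: [0.726, 0.687, 0.001, 0.0]
wrist_force: [0.2, -0.5, -0.0]
gripper_width: 80.2
grasp_force: 0.0
```

Request:
{"op": "arm_command", "data": {"plan": [0, 0, 0, 0, 0, 0, 0.5, 0, 0, 0, 0, 0, 0, 0.5, 0, 0, -1, 0, 0, 0, 0.5, 0, 0, -3, 0, 0, 0, 0.5, 0, 0, -6, 0, 0, 0, 0.5, 0, 0, -9, 0, 0, 0, 0.5, 0, 0, -12, 0, 0, 0, 0.5, 0, 0, -12, 0, 0, 0, 0.5]}}

```text
time: 12.4
tool_pos: [526.5, 323.7, 154.3]
tcp_rot: [0.726, 0.687, 0.002, 0.001]
wrist_force: [0.8, 0.5, -4.7]
gripper_width: 65.7
grasp_force: 35.0
```

```bash
python3 - <<'E'
from w import *
s=observe();print(s["time"],s["tool_pos"],s["wrist_force"],s["gripper_width"],s["grasp_force"])
yaw=np.pi/2+V.pb[2]
print(row(s,[460,-50,s["tool_pos"][2]],yaw))
E
```

```text
12.4 [526.54887369 323.69578447 154.31887042] [ 0.76962803  0.46887097 -4.72023829] 65.73144908374334 34.99729335308075
[-37.679  -4.592  -0.083  -0.288]
```

Request:
{"op": "arm_command", "data": {"plan": [-5, -0.6, 0, 0, 0, 0, 0.5, -11, -1.3, 0, 0, 0, -0.1, 0.5, -17, -2.1, 0, 0, 0, -0.2, 0.5, -23, -2.8, 0, 0, 0, -0.288, 0.5, -29, -3.5, 0, 0, 0, -0.288, 0.5, -34, -4.2, 0, 0, 0, -0.288, 0.5, -37.7, -4.6, 0, 0, 0, -0.288, 0.5, -37.7, -4.6, 0, 0, 0, -0.288, 0.5]}}

```text
time: 13.4
tool_pos: [458.3, -52.4, 151.3]
tcp_rot: [0.621, 0.783, -0.0, -0.001]
wrist_force: [0.7, 0.5, -4.2]
gripper_width: 65.7
grasp_force: 35.0
```

Request:
{"op": "arm_command", "data": {"plan": [0, 0, 4, 0, 0, 0, 0.5, 0, 0, 8, 0, 0, 0, 0.5, 0, 0, 10.5, 0, 0, 0, 0.5, 0, 0, 11.5, 0, 0, 0, 0.5, 0, 0, 12.1, 0, 0, 0, 0.5, 0, 0, 12.4, 0, 0, 0, 0.5, 0, 0, 12.4, 0, 0, 0, 0.5, 0, 0, 12.4, 0, 0, 0, 0.5]}}

```text
time: 14.4
tool_pos: [459.4, -50.6, 28.8]
tcp_rot: [0.62, 0.784, 0.0, 0.0]
wrist_force: [-0.1, -0.8, -3.5]
gripper_width: 65.7
grasp_force: 35.0
```

```bash
python3 - <<'E'
from w import *
s=observe();print(s["time"],s["tool_pos"],s["wrist_force"],s["gripper_width"],R.from_quat(s["tcp_rot"]).as_matrix().round(3).tolist())
E
```

```text
14.4 [459.41619601 -50.62246522  28.7673224 ] [-0.0637894  -0.79357579 -3.49895939] 65.73586617240844 [[-0.231, 0.973, 0.001], [0.973, 0.231, -0.0], [-0.001, 0.001, -1.0]]
```

Request:
{"op": "arm_command", "data": {"plan": [0, 0, 0.15, 0, 0, 0, 0.5, 0, 0, 0.15, 0, 0, 0, 0.5, 0, 0, 0.15, 0, 0, 0, 1, 0, 0, 0.15, 0, 0, 0, 1, 0, 0, 0, 0, 0, 0, 1, 0, 0, -4, 0, 0, 0, 1, 0, 0, -9, 0, 0, 0, 1, 0, 0, -13, 0, 0, 0, 1]}}

```text
time: 15.4
tool_pos: [459.2, -50.6, 160.1]
tcp_rot: [0.62, 0.784, 0.0, 0.0]
wrist_force: [0.4, 0.0, -0.3]
gripper_width: 95.2
grasp_force: 0.0
```

Request:
{"op": "arm_command", "data": {"plan": [0, 0, -7, 0, 0, 0.18, 1, 0, 0, -7, 0, 0, 0.36, 1, 0, 0, -7, 0, 0, 0.54, 1, 0, 0, -7, 0, 0, 0.72, 1, 0, 0, -7, 0, 0, 0.9, 1, 0, 0, -7, 0, 0, 1.08, 1, 0, 0, -7, 0, 0, 1.26, 1, 0, 0, -7, 0, 0, 1.44, 1]}}

```text
time: 16.4
tool_pos: [459.1, -50.5, 228.3]
tcp_rot: [0.984, 0.178, -0.0, 0.0]
wrist_force: [0.2, 0.0, 0.7]
gripper_width: 95.0
grasp_force: 0.0
```

```bash
python3 - <<'E'
from w import *
s=observe();C,im=shot("wrist","w4");S,im2=shot("scene","scene4");print(s["time"],s["tool_pos"],s["gripper_width"],s["wrist_force"])
print(row(s,[459.4,-50.6,25],V.pb[2]))
o=im[:,:,::-1].copy();p=[459.4,-50.6];c,q=np.cos(V.pb[2]),np.sin(V.pb[2])
g=lambda x,y,z:[p[0]+c*x-q*y,p[1]+q*x+c*y,z]
L=[g(x,y,5) for x in(-38,38) for y in(-23,23)]+[g(x,y,55) for x in(-17,17) for y in(-19,19)]
for u in topix(C,L): cv2.drawMarker(o,tuple(int(v) for v in u),(0,0,255),0,8,1)
b=im2[:,:,::-1].copy()
for u in topix(S,L): cv2.drawMarker(b,tuple(int(v) for v in u),(0,0,255),0,5,1)
u=topix(S,[g(0,0,40)])[0].astype(int);b=cv2.resize(b[u[1]-60:u[1]+60,u[0]-40:u[0]+40],(320,480),interpolation=cv2.INTER_CUBIC)
cv2.imwrite("pics/w4m.png",np.hstack([o[:,80:560],b]))
E
```

```text
16.4 [459.07330201 -50.53671579 228.27796641] 94.95267954986267 [0.2102342  0.02250943 0.68728068]
[3.3000e-02 1.8000e-02 2.0328e+01 1.2500e-01]
```

View pics/w4m.png

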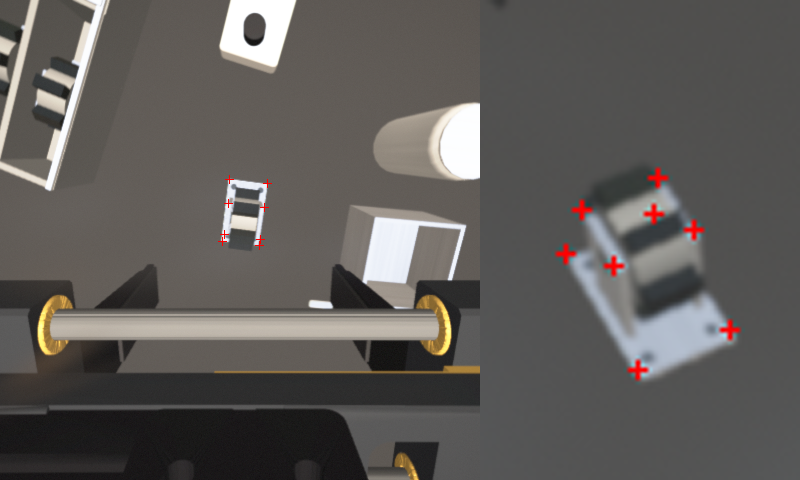

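The caster stands upright where expected, on the bench. I check the bin rim in this same view against the fit before moving.

```bash
python3 - <<'E'
from w import *
C=cam("wrist");im=cv2.imread("pics/w4.png")
pr=lambda P:topix(C,[binp(*P)])[0].round(1)
print([pr((48,45,80)),pr((48,-45,80)),pr((-48,-45,80)),pr((44,41,4)),pr((44,-41,4))])
o=im[190:330,400:570].copy();o=cv2.resize(o,None,fx=4,fy=4,interpolation=cv2.INTER_CUBIC)
for P in [(48,45,80),(48,-45,80),(-48,-45,80),(-48,45,80),(44,41,4),(44,-41,4),(48,45,0)]:
    u=pr(P);cv2.drawMarker(o,(int((u[0]-400)*4),int((u[1]-190)*4)),(0,0,255),0,12,1)
cv2.imwrite("pics/w4b.png",o)
E
```

```text
[array([455.7, 215.4]), array([545.7, 227. ]), array([519. , 315.3]), array([433.8, 207.7]), array([500.6, 216.3])]
```

View pics/w4b.png

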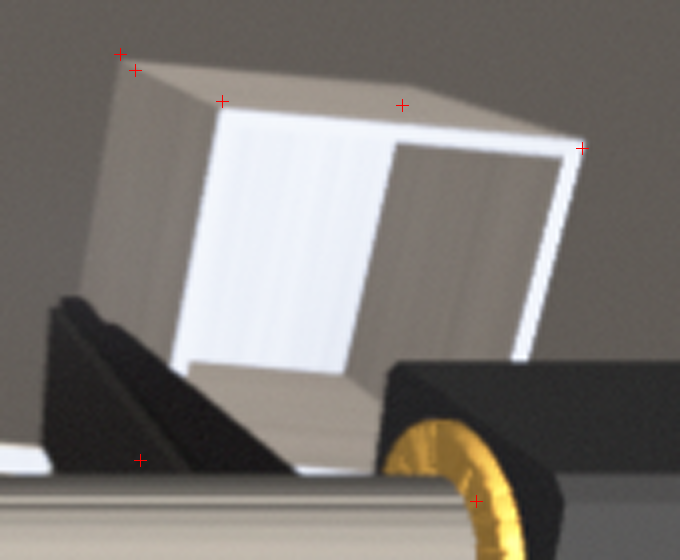

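Request:
{"op": "arm_command", "data": {"plan": [0, 0, 6, 0, 0, 0.125, 1, 0, 0, 12, 0, 0, 0.125, 1, 0, 0, 16, 0, 0, 0.125, 1, 0, 0, 20.4, 0, 0, 0.125, 1, 0, 0, 20.4, 0, 0, 0.125, 1, 0, 0, 20.4, 0, 0, 0.125, 0.2, 0, 0, 20.4, 0, 0, 0.125, 0.2, 0, 0, 20.4, 0, 0, 0.125, 0.2], "force": 35}}

```text
time: 17.5
tool_pos: [459.7, -50.7, 25.5]
tcp_rot: [0.993, 0.119, 0.001, 0.0]
wrist_force: [-0.3, 1.1, -0.8]
gripper_width: 70.5
grasp_force: 0.0
```

Request:
{"op": "arm_command", "data": {"plan": [0, 0, 0, 0, 0, 0, 0.2, 0, 0, 0, 0, 0, 0, 0.2, 0, 0, 0, 0, 0, 0, 0.2, 0, 0, -2, 0, 0, 0, 0.2, 0, 0, -5, 0, 0, 0, 0.2, 0, 0, -9, 0, 0, 0, 0.2, 0, 0, -13, 0, 0, 0, 0.2, 0, 0, -13, 0, 0, 0, 0.2]}}

```text
time: 18.5
tool_pos: [460.0, -50.7, 156.0]
tcp_rot: [0.993, 0.119, 0.002, 0.001]
wrist_force: [0.4, -0.4, -3.8]
gripper_width: 37.7
grasp_force: 35.0
```

Caster held by the fork (37.7 mm). The wrist view puts the bin rim corners at (545.5,224.5) and (455,216.5), which suggests the bin is turned slightly more than fitted. I refit with all three views.

```bash
python3 - <<'E'
from fit import *
from w import row
a=.358;st=observe();c=camera_info("wrist");T=np.eye(4)
T[:3,:3]=np.array([[np.cos(a),np.sin(a),0],[np.sin(a),-np.cos(a),0],[0,0,-1]]);T[:3,3]=[459.07,-50.54,228.28]
W=(np.array(c["intrinsics"],float),np.array(c["dist"],float),np.linalg.inv(T@np.array(c["tool_from_camera"])))
us=np.array([[147.9,247],[199.6,226],[218.5,263.8],[165.8,286.9]]);ud=np.array([[438,201.4],[426.6,229],[380.7,213.7],[396,186.6]])
uw=np.array([[545.5,224.5],[455,216.5],[531.3,280]])
def f(p,k=1):
    q=topix(W,tf(p[:3],[[48,-45,80],[48,45,80],[p[3],-45,80]]))-uw
    return np.r_[k*(topix(S,tf(p[:3],Lb))-us).ravel(),k*(topix(D,tf(p[:3],Lb))-ud).ravel(),q.ravel()]
for k in(1,.5,.01):
    r=least_squares(f,[478,-221,.23,-10],args=(k,),x_scale=[10,10,.1,10]);print(k,r.x.round(3),r.fun[-6:].round(1))
p=least_squares(f,[478,-221,.23,-10],args=(.5,)).x
print(st["tool_pos"],row(st,[p[0],p[1],156],p[2]))
E
```

```text
[ 5.17055e+02  2.40372e+02 -5.50000e-02] [-2.1 -1.7 -0.6 -2.3 -2.9 -1.1  0.9 -0.4 -0.6 -0.3 -2.3 -1.  -0.9 -0.5
 -1.  -0.1]
[ 4.78646e+02 -2.20971e+02  2.33000e-01] [-0.5 -2.7 -1.4 -2.   0.4 -0.1 -0.4 -0.4 -0.2 -0.7 -2.6  0.  -1.  -0.2
 -0.7 -0.1]
1 [ 4.78804e+02 -2.21465e+02  2.52000e-01 -9.42400e+00] [ 0.2  0.6  0.2 -0.9 -0.8 -0.2]
0.5 [ 4.78807e+02 -2.21790e+02  2.61000e-01 -9.81500e+00] [ 0.2  0.3 -0.  -0.4 -0.4 -0.1]
0.01 [ 4.78835e+02 -2.22113e+02  2.69000e-01 -1.01760e+01] [ 0.2  0.  -0.2 -0.  -0.  -0. ]
[459.96507815 -50.67393567 156.04534742] [-2.218 17.071  0.031 -0.022]
```

Request:
{"op": "arm_command", "data": {"plan": [-0.6, 4.5, 0, 0, 0, 0, 0.2, -1.2, 9.5, 0, 0, 0, -0.025, 0.2, -1.8, 14, 0, 0, 0, -0.025, 0.2, -2.2, 17.1, 0, 0, 0, -0.025, 0.2, -2.2, 17.1, 0, 0, 0, -0.025, 0.2, -2.2, 17.1, 0, 0, 0, -0.025, 0.2, -2.2, 17.1, 2, 0, 0, -0.025, 0.2, -2.2, 17.1, 3, 0, 0, -0.025, 0.2]}}

```text
time: 19.5
tool_pos: [477.8, -220.6, 123.2]
tcp_rot: [0.991, 0.132, -0.001, -0.001]
wrist_force: [-0.2, 0.6, -3.4]
gripper_width: 38.0
grasp_force: 35.0
```

```bash
python3 - <<'E'
from w import *
s=observe();print(s["tool_pos"],s["wrist_force"],row(s,[478.8,-221.9,29.5],.263))
S,im2=shot("scene","scene5");W,im=shot("wrist","w5")
b=im2[210:300,120:250,::-1];b=cv2.resize(b,None,fx=3,fy=3,interpolation=cv2.INTER_CUBIC)
a=cv2.resize(im[160:400,200:500,::-1],None,fx=1.3,fy=1.3)
o=np.zeros((max(a.shape[0],b.shape[0]),a.shape[1]+b.shape[1],3),np.uint8);o[:a.shape[0],:a.shape[1]]=a;o[:b.shape[0],a.shape[1]:]=b
cv2.imwrite("pics/w5m.png",o)
E
```

```text
[ 477.76531856 -220.57162494  123.16301416] [-0.17788366  0.62265263 -3.3817217 ] [7.700e-02 1.690e-01 9.366e+00 2.000e-03]
```

View pics/w5m.png

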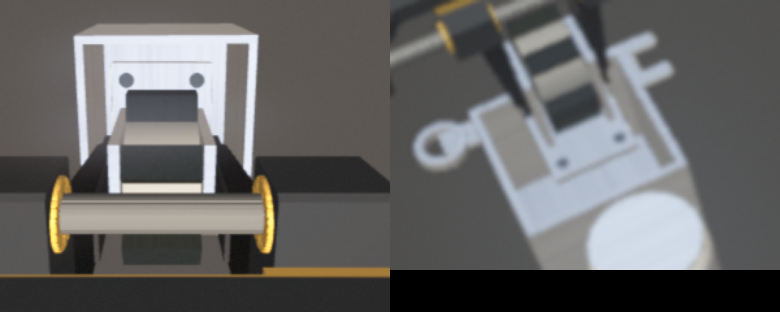

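The caster hangs centred over the mouth, with clear gaps to both side walls. I lower it in.

Request:
{"op": "arm_command", "data": {"plan": [0.05, 0.1, 2, 0, 0, 0, 0.2, 0.05, 0.1, 4.5, 0, 0, 0, 0.2, 0.05, 0.1, 6.5, 0, 0, 0, 0.2, 0.05, 0.1, 8, 0, 0, 0, 0.2, 0.05, 0.1, 8.8, 0, 0, 0, 0.2, 0.05, 0.1, 9.2, 0, 0, 0, 0.2, 0.05, 0.1, 9.4, 0, 0, 0, 0.2, 0.05, 0.1, 9.4, 0, 0, 0, 0.2]}}

```text
time: 20.6
tool_pos: [479.2, -222.8, 31.1]
tcp_rot: [0.991, 0.131, 0.0, 0.0]
wrist_force: [-0.8, 1.2, 1.1]
gripper_width: 37.9
grasp_force: 35.0
```

```bash
python3 - <<'E'
from w import *
s=observe();print(s["tool_pos"],s["wrist_force"],s["torque"],s["grasp_force"])
E
```

```text
[ 479.24056501 -222.79798774   31.09609926] [-0.8377733   1.17522747  1.13761136] [ 0.27391729  0.34288059 -0.0100361 ] 34.998512864112854
```

Request:
{"op": "arm_command", "data": {"plan": [0, 0, 0, 0, 0, 0, 0.5, 0, 0, 0, 0, 0, 0, 0.5, 0, 0, 0, 0, 0, 0, 0.5, 0, 0, -2, 0, 0, 0, 0.5, 0, 0, -6, 0, 0, 0, 0.5, 0, 0, -11, 0, 0, 0, 0.5, 0, 0, -16, 0, 0, 0, 0.5, 0, 0, -18, 0, 0, 0, 0.5]}}

```text
time: 21.6
tool_pos: [479.6, -223.0, 213.2]
tcp_rot: [0.991, 0.132, 0.002, 0.001]
wrist_force: [-0.5, 0.8, -0.5]
gripper_width: 47.8
grasp_force: 0.0
```

```bash
python3 - <<'E'
from w import *
s=observe();S,im=shot("scene","s6");D,_=shot("side","d6");print(s["time"],s["tool_pos"],s["gripper_width"],s["wrist_force"])
for n in("scene","side"):
    C=cam(n)
    for r in find_in(n,"caster_a")[:6]: p=r["position"];print(n,round(r["p"],2),np.round(p),toz(C,[p[1],p[0]],50).round())
    print("expected px(col,row)",topix(C,[[478.8,-221.9,50]]).round())
# cover handle in scene: dark blob top
yc=np.pi/2+V.pc[2];print(row(s,case(95,0,200),yc))
E
```

```text
21.6 [ 479.55578931 -223.04414647  213.22528564] 47.80112121239469 [-0.52076187  0.84276104 -0.50849756]
scene 0.95 [230. 410.] [[512. 166.  50.]]
scene 0.77 [217. 466.] [[511. 274.  50.]]
scene 0.67 [266. 183.] [[ 481. -227.   50.]]
expected px(col,row) [[186. 265.]]
side 0.96 [326. 281.] [[503. 152.  50.]]
side 0.95 [342. 255.] [[517. 205.  50.]]
side 0.61 [371. 237.] [[501. 265.  50.]]
expected px(col,row) [[407. 217.]]
[ 24.728 -40.788   1.266  -1.252]
```

```bash
python3 - <<'E'
from w import *
s=observe();yc=np.pi/2+V.pc[2];print(row(s,case(128,0,190),yc))
E
```

```text
[ 27.93  -39.687   1.971  -1.252]
```

Request:
{"op": "arm_command", "data": {"plan": [27.9, -39.7, 0, 0, 0, -1.252, 0.63, 27.9, -39.7, 0, 0, 0, -1.252, 0.63, 27.9, -39.7, 0, 0, 0, -1.252, 0.63, 27.9, -39.7, 0, 0, 0, -1.252, 0.63, 27.9, -39.7, 0, 0, 0, -1.252, 0.63, 27.9, -39.7, 0, 0, 0, -1.252, 0.63, 27.9, -39.7, 0, 0, 0, -1.252, 0.63, 27.9, -39.7, 2, 0, 0, -1.252, 0.63]}}

```text
time: 22.8
tool_pos: [645.4, 235.9, 189.0]
tcp_rot: [0.725, 0.688, 0.0, 0.0]
wrist_force: [0.1, -0.3, -0.3]
gripper_width: 59.9
grasp_force: 0.0
```

```bash
python3 - <<'E'
from w import *
s=observe();yc=np.pi/2+V.pc[2];C,im=shot("wrist","w7");print(s["tool_pos"],s["gripper_width"])
print(row(s,case(128,0,102),yc),row(s,case(-61,0,102),yc))
for n in("wrist",):
    for r in find_in(n,"cover_handle")[:2]:
        p=r["position"];print(r["p"],p,toz(C,[p[1],p[0]],112),topix(C,[case(128,0,112)]))
E
```

```text
[645.37053817 235.87099266 189.01181816] 59.8807494823746
[-2.520e-01 -3.400e-02  8.701e+00  3.000e-03] [-1.9700e-01 -1.8934e+01  8.6990e+00  3.0000e-03]
0.78 [199.4, 358.6] [[673.24157574 271.29240911 112.        ]] [[323.43340295 249.90601378]]
```

```bash
python3 - <<'E'
from w import *
im=cv2.imread("pics/w7.png",0);C=cam("wrist")
for r in (150,165,180,195,205,215,225,235,245):
    d=np.flatnonzero(im[r]<70);g=np.split(d,np.flatnonzero(np.diff(d)>1)+1);print(r,[(int(k[0]),int(k[-1])) for k in g if len(k)>3])
for P in [(a,b,z) for a in(122,134) for b in(-40,40) for z in (91.5,117.5)]: print(P,topix(C,[case(*P)])[0].round())
E
```

```text
150 [(22, 25)]
165 [(2, 9), (15, 20)]
180 [(4, 8), (10, 13)]
195 [(138, 150), (163, 176)]
205 [(1, 5), (27, 30), (140, 152)]
215 [(5, 10), (142, 151)]
225 [(4, 7)]
235 [(0, 11), (41, 44)]
245 [(11, 19), (22, 25)]
(122, -40, 91.5) [319. 290.]
(122, -40, 117.5) [318. 304.]
(122, 40, 91.5) [318. 197.]
(122, 40, 117.5) [318. 202.]
(134, -40, 91.5) [333. 290.]
(134, -40, 117.5) [333. 304.]
(134, 40, 91.5) [334. 197.]
(134, 40, 117.5) [334. 202.]
```

```bash
python3 - <<'E'
import cv2
im=cv2.imread("pics/w7.png",0)
for r in (170,190,200,210,220,235,250): print(r,im[r,270:420:5].tolist())
E
```

```text
170 [234, 236, 237, 236, 239, 236, 236, 237, 239, 235, 235, 238, 238, 235, 238, 236, 238, 241, 236, 238, 236, 238, 239, 239, 238, 237, 240, 241, 239, 240]
190 [232, 234, 236, 235, 236, 235, 234, 236, 240, 235, 236, 238, 239, 236, 239, 236, 238, 241, 237, 239, 238, 241, 241, 241, 239, 239, 240, 241, 239, 240]
200 [232, 233, 234, 235, 237, 236, 233, 236, 231, 94, 94, 89, 240, 237, 239, 237, 238, 241, 237, 239, 239, 241, 241, 241, 239, 240, 241, 241, 239, 239]
210 [231, 233, 233, 235, 236, 235, 232, 236, 231, 88, 86, 82, 238, 237, 239, 237, 239, 242, 237, 239, 240, 242, 241, 242, 239, 240, 241, 240, 240, 239]
220 [232, 234, 232, 236, 236, 235, 231, 236, 234, 82, 82, 78, 239, 237, 239, 237, 238, 241, 238, 240, 240, 243, 239, 242, 239, 240, 242, 240, 241, 239]
235 [231, 233, 229, 237, 235, 234, 231, 235, 236, 92, 92, 90, 238, 236, 238, 237, 237, 240, 238, 238, 239, 242, 238, 241, 239, 239, 242, 239, 241, 239]
250 [229, 231, 226, 235, 233, 232, 229, 234, 235, 110, 110, 110, 238, 235, 237, 236, 236, 238, 238, 237, 238, 241, 238, 239, 239, 237, 241, 238, 240, 240]
```

Request:
{"op": "arm_command", "data": {"plan": [-0.2, -0.3, 5, 0, 0, 0, 0.63, -0.2, -0.3, 8.7, 0, 0, 0, 0.63, -0.2, -0.3, 8.7, 0, 0, 0, 0.63, -0.2, -3, 8.7, 0, 0, 0, 0.63, -0.2, -7, 8.7, 0, 0, 0, 0.63, -0.2, -11, 8.7, 0, 0, 0, 0.63, -0.2, -14, 8.7, 0, 0, 0, 0.63, -0.2, -16, 8.7, 0, 0, 0, 0.63]}}

```text
time: 23.9
tool_pos: [485.0, 239.9, 104.9]
tcp_rot: [0.726, 0.687, 0.001, 0.001]
wrist_force: [4.2, -1.8, -2.7]
gripper_width: 59.9
grasp_force: 1.6
```

```bash
python3 - <<'E'
from w import *
s=observe();yc=np.pi/2+V.pc[2];print(s["tool_pos"],s["gripper_width"],s["wrist_force"])
print(row(s,case(-31-s["gripper_width"]/2,0,102),yc))
E
```

```text
[485.00347356 239.92514847 104.88920415] 59.92436582368654 [ 4.224894   -1.79219881 -2.67604131]
[ 0.223 -2.895  0.281 -0.   ]
```

Request:
{"op": "arm_command", "data": {"plan": [0.1, -0.8, 0.1, 0, 0, 0, 0.63, 0.1, -1.5, 0.1, 0, 0, 0, 0.63, 0.1, -2.1, 0.1, 0, 0, 0, 0.63, 0.1, -2.5, 0.1, 0, 0, 0, 0.63, 0.1, -2.8, 0.1, 0, 0, 0, 0.63, 0.1, -2.9, 0.1, 0, 0, 0, 0.63, 0.1, -2.9, 0.1, 0, 0, 0, 0.63, 0.1, -2.9, 0.1, 0, 0, 0, 0.63]}}

```text
time: 24.9
tool_pos: [456.6, 242.7, 102.2]
tcp_rot: [0.726, 0.687, 0.0, 0.0]
wrist_force: [4.7, -0.4, -0.3]
gripper_width: 60.1
grasp_force: 2.7
```

```bash
python3 - <<'E'
from w import *
s=observe();yc=np.pi/2+V.pc[2];print(s["tool_pos"],s["gripper_width"],s["wrist_force"])
print(row(s,case(-31-s["gripper_width"]/2,0,102),yc))
E
```

```text
[456.5570881  242.66690037 102.21381445] 60.13812312765369 [ 4.7028594  -0.41206999 -0.28439558]
[ 0.106 -0.049  0.021 -0.   ]
```

Request:
{"op": "arm_command", "data": {"plan": [0, -0.1, 0, 0, 0, 0, 0.63, 0, -0.2, 0, 0, 0, 0, 0.63, 0, -0.3, 0, 0, 0, 0, 0.63, 0, -0.3, 0, 0, 0, 0, 0.63, 0, -0.3, 0, 0, 0, 0, 0.63, 0, -0.3, 0, 0, 0, 0, 0.63, 0, -0.3, 0, 0, 0, 0, 0.63, 0, -0.3, 0, 0, 0, 0, 0.63]}}

```text
time: 25.9
tool_pos: [456.4, 242.8, 102.1]
tcp_rot: [0.726, 0.687, 0.002, 0.002]
wrist_force: [21.6, -5.0, -12.9]
gripper_width: 60.4
grasp_force: 10.6
```

```bash
python3 - <<'E'
from w import *
s=observe();yc=np.pi/2+V.pc[2];print(s["tool_pos"],s["gripper_width"],s["wrist_force"],s["grasp_force"])
print(row(s,case(-31-s["gripper_width"]/2,0,102),yc))
E
```

```text
[456.40344845 242.77998564 102.10644679] 60.390146552882356 [ 21.57438723  -4.99932822 -12.91135258] 10.622528493404388
[ 0.096 -0.046  0.01  -0.   ]
```

The force rose to 21.6 N with no motion, so the cover is at its end stop. I back off and lift clear.

Request:
{"op": "arm_command", "data": {"plan": [0, 0.8, 0, 0, 0, 0, 0.63, 0, 1.5, 0, 0, 0, 0, 0.63, 0, 1.5, -2, 0, 0, 0, 0.63, 0, 1.5, -7, 0, 0, 0, 0.63, 0, 1.5, -12, 0, 0, 0, 0.63, 0, 1.5, -15, 0, 0, 0, 0.63, 0, 1.5, -15, 0, 0, 0, 0.63, 0, 1.5, -15, 0, 0, 0, 0.63]}}

```text
time: 26.9
tool_pos: [467.5, 241.9, 251.3]
tcp_rot: [0.726, 0.687, -0.001, -0.0]
wrist_force: [-0.3, 0.7, -0.8]
gripper_width: 59.7
grasp_force: 0.0
```

```bash
python3 - <<'E'
from w import *
s=observe();C,im=shot("wrist","w8");S,_=shot("scene","s8");print(s["tool_pos"],s["wrist_force"])
g=cv2.cvtColor(im,cv2.COLOR_RGB2GRAY).astype(int)
for x in (-37,):
    a,b=topix(C,[case(x,20,117.5),case(x,20,117.5)]);r=int(a[1]);d=np.flatnonzero((g[r]<130)&(abs(np.arange(640)-a[0])<60));print("handle px exp",a,"dark",d.min(),d.max())
for l,z in(("caster_a",50),("joystick",30),("tin",70),("spanner",8),("cover_handle",108)):
    for r in find_in("scene",l)[:2]: p=r["position"];print(l,round(r["p"],2),np.round(p),toz(S,[p[1],p[0]],z).round())
E
```

```text
[467.47863723 241.88129169 251.30008898] [-0.26842943  0.70592697 -0.75337962]
handle px exp [337.77366351 207.90477757] dark 278 344
caster_a 0.67 [264. 183.] [[ 475. -227.   50.]]
joystick 0.58 [327. 343.] [[654.   2.  30.]]
tin 0.56 [312. 213.] [[ 595. -188.   70.]]
spanner 0.54 [254. 142.] [[ 399. -302.    8.]]
cover_handle 0.67 [214. 456.] [[543. 227. 108.]]
```

```bash
python3 - <<'E'
from w import *
C=cam("wrist");g=cv2.imread("pics/w8.png",0)
for r in(195,208,220): print(g[r,270:400:4].tolist())
print(topix(C,[case(-43,20,117.5),case(-31,20,117.5)]),topix(cam("scene"),[case(-37,0,108)]))
print(sign_off())
E
```

```text
[90, 92, 92, 94, 97, 98, 232, 231, 233, 235, 234, 236, 234, 235, 236, 239, 85, 83, 83, 238, 237, 239, 238, 239, 241, 238, 239, 238, 241, 242, 242, 240, 240]
[91, 91, 92, 93, 94, 95, 231, 232, 233, 235, 234, 236, 234, 235, 236, 239, 77, 76, 76, 237, 237, 239, 238, 239, 241, 238, 240, 240, 242, 241, 243, 240, 241]
[86, 88, 89, 90, 91, 91, 231, 233, 234, 235, 235, 237, 234, 234, 236, 239, 72, 74, 75, 237, 237, 239, 238, 239, 241, 238, 239, 240, 242, 240, 242, 240, 240]
[[330.61328462 208.01580752]
 [343.55678831 208.01739157]] [[448.56988529 185.54596951]]
the job is handed in; nothing more can be done
None
```

The job is handed in at about 27 s of the 67 s; the hand-in returned no verdict. The binding caster (stall y=+84) stands in the scrap bin, the three good casters were turned about 30° or more and left in the case, and the cover was pushed to its end stop. A last detector check put the joystick, tin and spanner about where they started.

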